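# Turn the soap mill's star wheel to bring its grease stem to the top

### The job

Turn the star wheel of the bench soap mill by pushing one spoke after another with the fingertips until its short brass grease stem points straight up, ready to be greased. Only push the spokes, gently: do not grip the wheel, do not push on the grease stem, and leave the things standing around where they are. Finish with the wheel at rest and the hand clear of it.

Things in the scene. Friction and masses are not known exactly. Their poses are not given: they have to be found in the camera images.
- mill: The bench soap mill, fixed to the worktop: grey base plate 120 (x) x 150 (y) x 14 mm, two upright end plates 130 mm wide whose tops are 198 mm above the worktop, two steel rollers between them. Origin: centre of the underside. x points from the front (wheel side) to the back, z up. Frontmost fixed part: shaft bearing, 63 mm before the origin.
- wheel: Rimless upright star wheel in front of the mill, with four equal spokes. Origin: hub centre on the level shaft, in the spokes' plane, 175 mm above the worktop, 120 mm before the mill's origin. x: along the shaft into the mill; z: along the grease stem. Hub 58 mm across. Turns both ways without end, is balanced and stays where left (drag 0.25 N m). Starts with the stem within about 50 degrees of straight down.
- ball0 (a point): Centre of the black ball, 22 mm across, at the end of spoke 0: 105 mm from the shaft axis, 45 degrees from the stem (turning from the wheel's z towards its y). The spoke is a straight round steel bar 12 mm thick from the hub to this ball; about 3 N here turns the wheel.
- ball1 (a point): Centre of the black ball, 22 mm across, at the end of spoke 1: 105 mm from the shaft axis, 135 degrees from the stem (turning from the wheel's z towards its y). The spoke is a straight round steel bar 12 mm thick from the hub to this ball; about 3 N here turns the wheel.
- ball2 (a point): Centre of the black ball, 22 mm across, at the end of spoke 2: 105 mm from the shaft axis, 225 degrees from the stem (turning from the wheel's z towards its y). The spoke is a straight round steel bar 12 mm thick from the hub to this ball; about 3 N here turns the wheel.
- ball3 (a point): Centre of the black ball, 22 mm across, at the end of spoke 3: 105 mm from the shaft axis, 315 degrees from the stem (turning from the wheel's z towards its y). The spoke is a straight round steel bar 12 mm thick from the hub to this ball; about 3 N here turns the wheel.
- stem_tip (a point): Tip of the grease stem: a short brass nipple, 9 mm thick with a 12 mm collar near its tip, standing out radially from the wheel's hub midway between two spokes and turning with the wheel. The tip is 64 mm from the shaft axis. Its z axis points out along the stem (straight up when the job is done), x along the shaft into the mill.
- soap_c: Bystander: green soap bar, 51 x 72 x 27 mm, lying left of the mill. Origin: centre of the underside.
- salve_tin_2: Bystander: round white salve tin, 59 mm across, 22 mm high, right of the wheel. Origin: centre of the underside.
- beaker_50: Bystander: small clear beaker, 44 mm across, 58 mm high, right of the mill. Origin: centre of the underside.
- dropper_a: Bystander: amber dropper bottle, 35 mm across, 109 mm high, right of the mill. Origin: centre of the underside.
- marker: Bystander: felt marker, 134 mm long, 17 mm thick, lying in front of and below the star wheel. Origin: centre of the underside.
- tape: Bystander: roll of tape lying flat, 94 mm across, 26 mm high, to the right. Origin: centre of the underside.

How it is judged:
By the outcome, as a careful person would: the job done as asked, in the order asked, and still so for the second after the job is handed in, with the robot touching nothing.
It also fails if it takes over 53 s, if anything falls off the work surface, if the arm or the gripper's body presses on something with over 40 N, if the wrist force passes 120 N, or if a joint passes its speed limit or range.

### The arm

A 6-joint arm with a two-finger parallel gripper is mounted at the origin on a cart in front of the work surface, level with it; the furniture and walls round the work are solid. World frame = base frame: x ahead of the robot, y to its left, z up, the work surface at z = 0. Lengths are in m, angles in rad, forces in N, time in s.
With the tool pointing down it reaches from about 0.3 to 0.875 m from the base axis. Payload 6.4 kg.
Tool frame: the origin (TCP) lies at the very end of the fingers, on their centre line; the grasp point (between the pads) lies 19 mm behind it (bot.tcp_to_grasp is the z of the grasp point in the tool frame, in m); z points along the fingers, y is the line along which they close (so a half turn about z gives the same grasp; the last joint's range is limited). The gripper opens to 85 mm and grips with 20 to 120 N. Pads are 22 mm wide; open, the fingers measure 114 mm over their backs; the gripper's body (76 mm by 85 mm) begins 54 mm behind the grasp point. The pads swing forward as they close: fully open they stand 13 mm farther back than shut.
Start: joints at [1.117, 0.181, 1.607, -0, 1.354, -0.206], TCP at [0.141, 0.557, 0.231] pointing down, gripper open.
Joint ranges: [-2.99, 2.99], [-0.89, 2.07], [0.3, 2.58], [-1.14, 4.28], [0, 2.63], [-3.12, 3.12]. Speed limits (rad/s): [2.57, 2.57, 3.01, 3.14, 3.14, 3.14].

### API

Orientations are given as a unit quaternion [x, y, z, w].
In Python, from plant import bot, effector, ik, telemetry, cams, ticket gives the robot as it stands. Calls block until the motion is done:
- bot.reach(position, orientation): joint-space move of the TCP to a pose.
- bot.line_to(position, attitude=None, v=0.15, stop_force=None): straight line of the TCP; attitude=None keeps the orientation; v is the mean speed in m/s. With stop_force (N) it stops when the force on the tool has changed by that much, and returns True; else False.
- bot.move_joints(angles): joint-space move.
- effector.command_gripper(opening, force=None): finger opening in m; force is the grip in N (None keeps the last); returns when the fingers have stopped.
- bot.wait(seconds).
- ik(position, orientation): joint angles nearest the present ones, or None.
- telemetry.sense(): the state.
- cams.capture(name): name is "scene" or "side" or "wrist"; returns a dict with "image" (400x640x3 uint8, red, green, blue), "fov_y" (degrees; the focal length in pixels is half the picture's height over the tangent of half this angle, whatever the lens; pixels are square), "cx", "cy" (the principal point, pixels), "position" and "attitude" of the camera in the world; the wrist camera has in their place "tool_from_camera" (4x4, takes a point from camera to tool coordinates, whose origin is the TCP and whose axes are the flange's). Camera axes: x right, y down, z forward; pixel columns grow to the right and rows downward; lengths in m; the calibration is good to about 2 mm. A picture is of the moment at which its call begins: read the wrist's pose just before it. There is no depth.
A pose or a line that the arm cannot do raises bot.PlanningError and nothing moves.
- ticket.finish_job(): hands the job in; it is judged then, once.
Trained networks look in a picture, given as the dict that the camera call returned (one of the last four; its "shot" number tells which), for a name from the list of things; names that differ only in an ending like _2 or _b are one class to them, and where a whole thing is asked for, a point or a joint stands for the part that bears it (a point fixed in the world has none). Each returns a list of dicts, best first, with "score" (0 to 1); they miss things now and then, are a little off and sometimes report something else, mostly with a low value. They report only what shows in the picture. A call takes as long as a camera call.
- cams.look_for(picture, query): "location" ([x, y, z] in m, in world coordinates, good to about 4 mm: the middle of the surface that is visible of it).
The state is a dict: "t": time; "q": joint angles; "joint_vel": joint speeds; "tau": joint torques, N m; "ee_pos": TCP position; "orientation": TCP orientation; "wrist_force": force on the tool from outside, world axes, zero at the start; "torque": the same for the moment, N m; "finger_gap": finger opening in m; "grip_force": force on a finger pad.
Only numpy, scipy, OpenCV 4.12 (cv2) and the standard library are available. Lean on these libraries where they do the work, as an engineer would, in place of code of your own. Each camera call takes 0.05 s, during which the arm holds its last target. There are 200 camera calls.

## Working session

There is one attempt and no reset: what is moved stays moved. The work goes in short steps, each a Python script; the robot and the scene stay as the last script left them, time stands still between calls to the robot, and variables do not carry over. Pictures are saved under pics/ and viewed, at most 10 in all, crops included, and the job is handed in when it is done.

```bash
mkdir -p pics; python3 - <<'E'
from plant import *
import cv2
for n in ["scene","side"]:
    p=cams.capture(n); cv2.imwrite(f"pics/{n}0.png",p["image"][:,:,::-1])
    print(n,p["position"],p["attitude"],p["fov_y"],p["cx"],p["cy"])
    for q in ["wheel","mill","ball0","ball1","ball2","ball3","stem_tip","marker","salve_tin_2","tape","dropper_a","soap_c","beaker_50"]:
        print(q,[(d["score"],[round(x,3) for x in d["location"]]) for d in cams.look_for(p,q)][:4])
print(telemetry.sense()["t"])
E
```

```text
scene [-0.49149853 -0.60593645  0.77836599] [ 0.72523555 -0.46150308  0.27358901 -0.43150592] 48.51598165405905 321.7397750312267 199.96640569504163
wheel [(0.72, [0.468, -0.064, 0.185])]
mill [(0.74, [0.555, 0.184, 0.024]), (0.67, [0.535, -0.058, 0.157])]
ball0 [(0.84, [0.461, -0.06, 0.184]), (0.45, [0.402, -0.099, 0.013])]
ball1 [(0.84, [0.461, -0.06, 0.184]), (0.45, [0.402, -0.099, 0.013])]
ball2 [(0.84, [0.461, -0.06, 0.184]), (0.45, [0.402, -0.099, 0.013])]
ball3 [(0.84, [0.461, -0.06, 0.184]), (0.45, [0.402, -0.099, 0.013])]
stem_tip [(0.69, [0.468, -0.062, 0.188])]
marker [(0.78, [0.403, -0.097, 0.014]), (0.35, [0.537, -0.058, 0.155])]
salve_tin_2 [(0.56, [0.536, -0.219, 0.02])]
tape []
dropper_a [(0.53, [0.647, -0.215, 0.046])]
soap_c [(0.56, [0.554, 0.183, 0.026])]
beaker_50 [(0.64, [0.611, -0.173, 0.039])]
side [0.25477102 0.49460834 0.72720682] [-0.21050185  0.87902638 -0.41854558  0.08843753] 55.00899081741503 323.93933569142587 192.69964027576253
wheel [(0.59, [0.483, -0.04, 0.193])]
mill [(0.61, [0.557, 0.008, 0.175]), (0.2, [0.651, -0.205, 0.068])]
ball0 [(0.93, [0.478, -0.042, 0.19])]
ball1 [(0.93, [0.478, -0.042, 0.19])]
ball2 [(0.93, [0.478, -0.042, 0.19])]
ball3 [(0.93, [0.478, -0.042, 0.19])]
stem_tip [(0.66, [0.479, -0.044, 0.192])]
marker [(0.83, [0.409, -0.082, 0.015])]
salve_tin_2 [(0.64, [0.55, -0.189, 0.014])]
tape [(0.64, [0.526, -0.325, 0.02])]
dropper_a [(0.47, [0.648, -0.203, 0.07])]
soap_c [(0.95, [0.561, 0.194, 0.03])]
beaker_50 []
1.4
```

```bash
python3 - <<'E'
import cv2,numpy as np
a=cv2.imread("pics/scene0.png");b=cv2.imread("pics/side0.png")
cv2.imwrite("pics/both.png",np.vstack([cv2.resize(a[60:310,200:640],None,fx=1.2,fy=1.2),cv2.resize(b[80:330,100:540],None,fx=1.2,fy=1.2)]))
E
```

```text
(no output)
```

View pics/both.png

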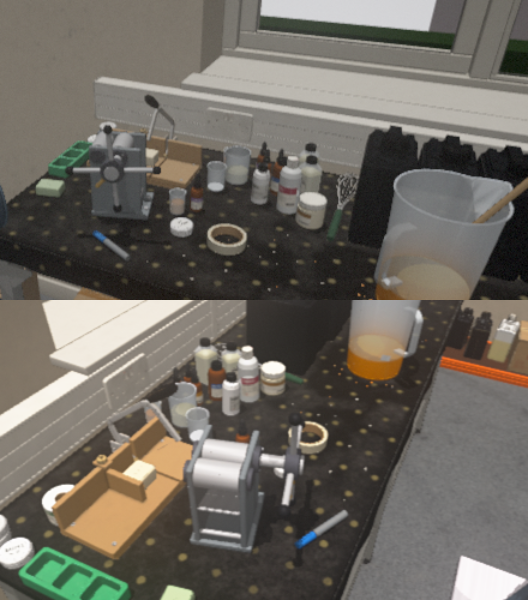

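```bash
python3 - <<'E'
import cv2,numpy as np
a=cv2.imread("pics/scene0.png");b=cv2.imread("pics/side0.png")
f=lambda i:cv2.resize(i,None,fx=5,fy=5,interpolation=cv2.INTER_CUBIC)
cv2.imwrite("pics/z.png",np.hstack([f(a[155:255,255:335]),f(b[165:265,310:390])]))
E
```

```text
(no output)
```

View pics/z.png

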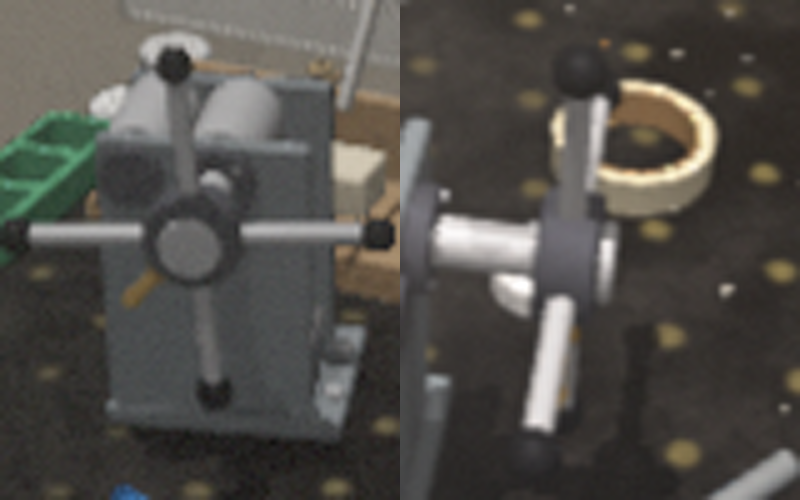

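```bash
python3 - <<'E'
from plant import *
from scipy.spatial.transform import Rotation as R
import numpy as np
# tool z -> forward/down pitch; y lateral or vertical
for yaw in (0,):
  for pitch in (0,30,45,60,75):
    for roll in (0,90,-90,180):
      r=(R.from_euler('y',90+pitch,degrees=True)*R.from_euler('z',roll,degrees=True))
      o=[]
      for p in ([0.22,-0.06,0.25],[0.30,-0.06,0.3],[0.40,-0.06,0.28],[0.44,-0.14,0.25],[0.44,0.05,0.25],[0.44,-0.14,0.15],[.44,.05,.15]):
        q=ik(p,r.as_quat()); o.append(q is not None)
      print(pitch,roll,o)
E
```

```text
0 0 [False, False, False, False, False, True, False]
0 90 [False, False, False, False, False, True, False]
0 -90 [False, False, False, False, False, True, False]
0 180 [False, False, False, False, False, True, False]
30 0 [False, False, False, False, False, False, False]
30 90 [False, False, False, False, False, False, False]
30 -90 [False, False, False, False, False, False, False]
30 180 [False, False, False, False, False, False, False]
45 0 [False, False, False, True, True, True, False]
45 90 [False, False, False, True, True, True, False]
45 -90 [False, False, False, True, True, True, False]
45 180 [False, False, False, True, True, True, False]
60 0 [False, False, True, True, True, True, True]
60 90 [False, False, True, True, True, True, True]
60 -90 [False, False, True, True, True, True, True]
60 180 [False, False, True, True, True, True, True]
75 0 [False, True, True, True, True, True, True]
75 90 [False, True, True, True, True, True, True]
75 -90 [False, True, True, True, True, True, True]
75 180 [False, True, True, True, True, True, True]
```

The upper spoke points nearly straight up. The stem points down and to the left as seen from the front, between the left and bottom spokes. In the left crop the balls are at about (174,65), (378,235), (12,235) and (213,390), with the stem tip at (130,298). I'll fit the wheel pose to these and let the side view confirm the position.

```bash
cat >h.py <<'E'
from plant import *
import numpy as np, cv2
from scipy.optimize import least_squares
from scipy.spatial.transform import Rotation as R
def proj(c,P):
    X=R.from_quat(c["attitude"]).inv().apply(np.asarray(P)-c["position"])
    f=200/np.tan(np.radians(c["fov_y"]/2)); return np.c_[c["cx"]+f*X[:,0]/X[:,2],c["cy"]+f*X[:,1]/X[:,2]]
def pts(x,y,yaw,al,z=.175,which=(0,1,2,3,'s')):
    L=np.array([-np.sin(yaw),np.cos(yaw),0]); o=np.array([x,y,z]); out=[]
    for k in which:
        a,r=(al,.064) if k=='s' else (al+np.pi/4+k*np.pi/2,.105)
        out.append(o+r*(np.sin(a)*L+np.array([0,0,np.cos(a)])))
    return np.array(out)
def fit(c1,m1,w1,c2=None,m2=None,w2=None,x0=(.47,-.06,0,2.35)):
    def res(p):
        e=proj(c1,pts(*p,which=w1))-m1
        return e.ravel() if c2 is None else np.r_[e.ravel(),(proj(c2,pts(*p,which=w2))-m2).ravel()]
    s=least_squares(res,x0,loss='soft_l1'); return s.x,np.round(s.fun,1)
E
python3 - <<'E'
from h import *
a=cams.capture("scene");b=cams.capture("side")
m1=np.array([[213,390],[378,235],[174,65],[12,235],[128,300]])/5+[255,155]
m2=np.array([[183,70],[135,452]])/5+[310,165]
for args in ((a,m1,(0,1,2,3,'s')),(a,m1,(0,1,2,3,'s'),b,m2,(2,3)),(a,m1,(0,1,2,3,'s'),b,m2,(2,0))):
    p,r=fit(*args); print(p[:2],np.degrees(p[2:]),r)
    print(np.round((proj(b,pts(*p))-[310,165])*5))
np.save("m.npy",np.array([0]))
s=telemetry.sense(); print(s["t"],s["finger_gap"],s["orientation"])
E
```

```text
[ 0.46945644 -0.06754668] [ 17.18846011 139.24385493] [-0.1  0.2  0.  -0.2 -0.  -0.2  0.5 -0.2 -0.5  0.5]
[[167. 407.]
 [205.  88.]
 [191.  66.]
 [145. 448.]
 [160. 402.]]
[ 0.47097105 -0.06613403] [ 16.20160493 139.8296425 ] [ 0.1 -0.1 -0.3 -0.6 -0.6 -0.6  0.6 -0.5 -0.4  0.2  0.4 -0.4  0.1 -0.3]
[[164. 406.]
 [205.  88.]
 [185.  68.]
 [135. 451.]
 [154. 402.]]
[ 0.47216151 -0.06508227] [ 18.39741458 138.89575365] [-0.6 -0.5 -0.3 -1.  -0.1 -0.8  0.1 -0.7 -0.9 -0.  -0.1 -0.8  4.8 -8.4]
[[159. 410.]
 [193.  90.]
 [183.  66.]
 [142. 450.]
 [154. 404.]]
1.5 0.08537087438746105 [ 1.23575262e-01  9.92335202e-01 -1.65151711e-05 -1.23363550e-05]
```

```bash
cat >>h.py <<'E'
W=np.array([.4710,-.0661]); YAW=np.radians(16.2); HZ=.175; HALF=.011
SH=np.array([np.cos(YAW),np.sin(YAW),0]); RT=np.array([np.sin(YAW),-np.cos(YAW),0])
def quat():
    best=None
    q0=np.array(telemetry.sense()["q"])
    for s in (1,-1):
        z=np.array([0,0,-1.]); y=s*SH; x=np.cross(y,z)
        q=R.from_matrix(np.c_[x,y,z]).as_quat(); j=ik(at(-.05,.18),q)
        if j is not None and (best is None or abs(j[5])<best[0]): best=(abs(j[5]),q,j)
    return best[1]
def at(u,z): return np.r_[W,HZ]+u*RT+np.array([0,0,z])
def push(s,r):  # TCP for vertical finger whose lower right corner bears on a spoke s rad right of up
    return at(r*np.sin(s)-.006*np.cos(s)-HALF, r*np.cos(s)+.006*np.sin(s))
E
python3 - <<'E'
from h import *
Q=quat(); print(Q)
path=[at(-.055,.17),at(-.055,.078)]+[push(np.radians(d),.078) for d in (-6,10,25,40,55,70,84)]
print([ik(p,Q) is not None for p in path])
effector.command_gripper(0,20)
bot.reach(path[0],Q); print(telemetry.sense()["t"],telemetry.sense()["ee_pos"],path[0])
p=cams.capture("side"); cv2.imwrite("pics/s1.png",cv2.resize(p["image"][90:290,230:470,::-1],None,fx=2.5,fy=2.5))
E
```

```text
[0.60042023 0.79968466 0.         0.        ]
[True, True, True, True, True, True, True, True, True]
4.625 [ 0.45566841 -0.01265891  0.34486063] [ 0.45565549 -0.01328385  0.345     ]
```

View pics/s1.png

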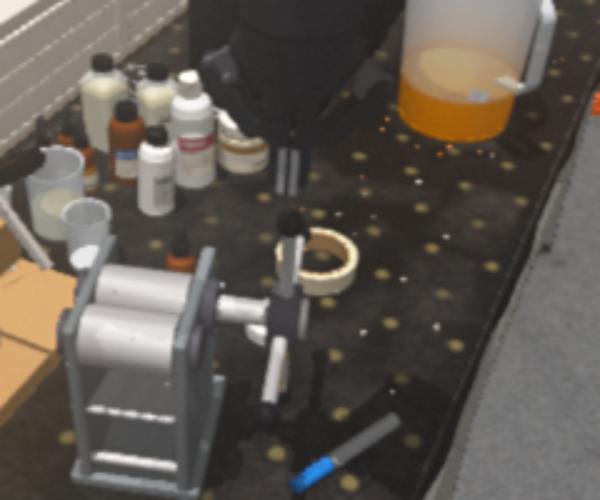

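The closed fingertips (290,170) hang above the wheel, in its plane, and nothing is touching. Next I'll lower them and make the first push.

```bash
python3 - <<'E'
from h import *
Q=quat()
path=[at(-.055,.078)]+[push(np.radians(d),.078) for d in (-6,10,25,40,55,70,84)]
for i,p in enumerate(path):
    st=bot.line_to(p,attitude=Q if i==0 else None,v=.1 if i<2 else .07,stop_force=15)
    s=telemetry.sense(); print(i,st,round(s["t"],2),np.round(s["wrist_force"],1))
    if st: break
p=cams.capture("scene"); cv2.imwrite("pics/a2.png",cv2.resize(p["image"][130:255,235:355,::-1],None,fx=4,fy=4,interpolation=cv2.INTER_CUBIC))
E
```

```text
0 False 5.74 [0.5 0.1 0.2]
1 False 6.19 [0.8 0.7 0.3]
2 False 6.65 [0.  0.6 0.4]
3 False 7.09 [ 0.4  0.1 -0.1]
4 False 7.53 [-0.7  0.8  0.2]
5 False 7.97 [-0.   0.3 -0.2]
6 False 8.42 [ 0.  -0.8 -0. ]
7 False 8.84 [0.7 1.2 0.9]
```

View pics/a2.png

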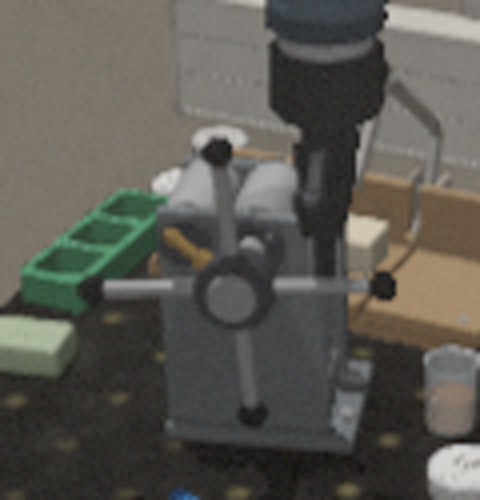

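The first push worked. The stem now points up and to the left at about 50°, with tip at (175,238), and the next spoke is on top with its ball at (218,152). I'll push that spoke to just short of the goal and measure.

```bash
python3 - <<'E'
from h import *
path=[at(.066,.15),at(-.052,.15),at(-.052,.08)]+[push(np.radians(d),.08) for d in (-6,10,25,38)]
for i,p in enumerate(path):
    st=bot.line_to(p,v=.15 if i<3 else .07,stop_force=15)
    s=telemetry.sense(); print(i,st,round(s["t"],2),np.round(s["wrist_force"],1))
    if st: break
p=cams.capture("scene"); cv2.imwrite("pics/a3.png",cv2.resize(p["image"][155:255,255:335,::-1],None,fx=6,fy=6,interpolation=cv2.INTER_CUBIC))
E
```

```text
0 False 9.95 [-0.1  0.8 -0.2]
1 False 10.88 [-0.9 -0.3 -0.2]
2 False 11.5 [ 0.4  0.1 -0.1]
3 False 12.03 [ 0.  -0.7  0.6]
4 False 12.5 [ 0.2 -0.4  0.5]
5 False 12.95 [-0.4  0.1  1. ]
6 False 13.36 [ 0.1  0.5 -0.3]
```

View pics/a3.png

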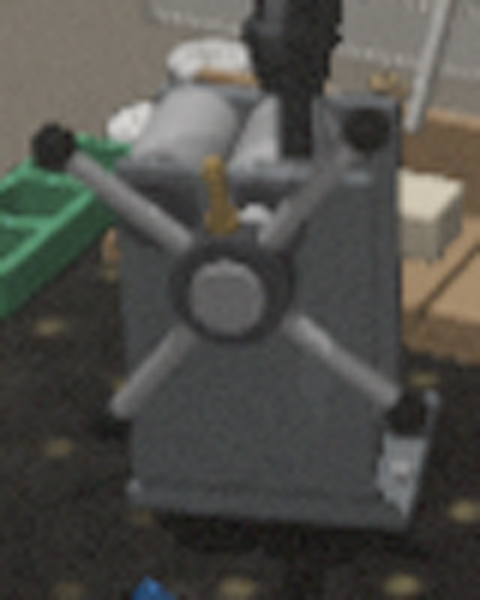

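The balls are at (54,146), (366,129), (407,411) and about (116,408), with the stem tip at (212,158), so the stem is close to upright. I'll fit the angle.

```bash
python3 - <<'E'
from h import *
a=cams.capture("scene")
m=np.array([[54,146],[116,408],[407,411],[366,129],[212,158]])/6+[255,155]
p,r=fit(a,m,(0,1,2,3,'s'),x0=(.47,-.066,.28,.1)); print(p[:2],np.degrees(p[2:]),r)
f=lambda al:((proj(a,pts(.4710,-.0661,YAW,al[0]))-m)).ravel()
s=least_squares(f,[.1],loss='soft_l1'); print(np.degrees(s.x),np.round(s.fun,1))
for d in (0,3,6,9): print(d,np.round((proj(a,pts(.4710,-.0661,YAW,np.radians(d)))-[255,155])*6))
E
```

```text
[ 0.47182928 -0.06708483] [13.79300843  7.80566475] [ 0.3 -0.7 -0.3  1.3  0.2  0.  -0.2  0.  -0.  -0.4]
[7.08147652] [-0.3 -0.4 -1.3  1.5 -0.3 -0.3 -0.1 -0.1 -0.2 -0.3]
0 [[ 69. 126.]
 [ 88. 401.]
 [388. 425.]
 [387. 147.]
 [227. 157.]]
3 [[ 62. 133.]
 [ 96. 408.]
 [396. 419.]
 [378. 139.]
 [220. 156.]]
6 [[ 55. 141.]
 [105. 415.]
 [403. 412.]
 [369. 131.]
 [213. 156.]]
9 [[ 48. 149.]
 [114. 421.]
 [410. 405.]
 [359. 124.]
 [206. 157.]]
```

```bash
python3 - <<'E'
from h import *
bot.line_to(push(np.radians(44.6),.08),v=.03,stop_force=15)
u=telemetry.sense(); bot.line_to(u["ee_pos"]+np.array([0,0,.10]),v=.12)
# wrist view: back off in front of the wheel, tilted forward
for back,up,pit in ((.10,.13,60),(.10,.15,60),(.08,.15,65),(.12,.17,68),(.08,.17,72)):
    q0=R.from_quat(u["orientation"])
    ax=-RT # rotate z-down toward +shaft
    q=(R.from_rotvec(-np.radians(90-pit)*(-RT)*-1)*q0); zt=q.apply([0,0,1])
    if zt@SH<0: q=R.from_rotvec(-np.radians(90-pit)*(-RT))*q0
    P=at(0,up)-SH*back; print(back,up,pit,ik(P,q.as_quat()) is not None, np.round(q.apply([0,0,1]),2))
p=cams.capture("wrist"); print(np.round(p["tool_from_camera"],3),p["fov_y"])
p=cams.capture("scene"); print(telemetry.sense()["t"]); cv2.imwrite("pics/a4.png",cv2.resize(p["image"][155:255,255:335,::-1],None,fx=6,fy=6,interpolation=cv2.INTER_CUBIC))
E
```

```text
0.1 0.13 60 True [ 0.48  0.14 -0.87]
0.1 0.15 60 True [ 0.48  0.14 -0.87]
0.08 0.15 65 True [ 0.41  0.12 -0.91]
0.12 0.17 68 True [ 0.36  0.1  -0.93]
0.08 0.17 72 True [ 0.3   0.09 -0.95]
[[-0.001 -0.946 -0.324  0.084]
 [ 1.    -0.001 -0.001  0.001]
 [ 0.001 -0.324  0.946 -0.142]
 [ 0.     0.     0.     1.   ]] 68.3388683859744
15.0
```

View pics/a4.png

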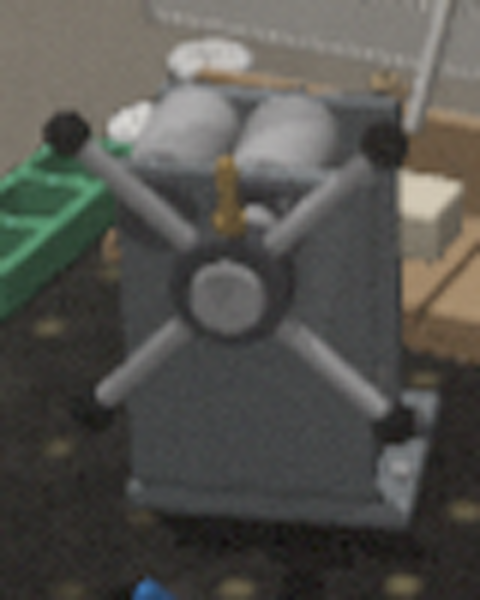

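The stem is nearly upright: tip at (226,160), upper balls at (67,132) and (386,143). The fit can't settle the last 1–2°, so I'll take a close frontal look with the wrist camera.

```bash
python3 - <<'E'
from h import *
T=cams.capture("wrist")["tool_from_camera"]
for th in (30,25,20,15):
    t=np.radians(th); Z=np.array([0,0,1.])
    z=np.sin(t)*SH-np.cos(t)*Z; x=-np.cos(t)*SH-np.sin(t)*Z; M=np.c_[x,np.cross(z,x),z]
    P=at(0,0)-M@(T[:3,:3]@[0,0,.33]+T[:3,3]); Q=R.from_matrix(M).as_quat()
    j=ik(P,Q); print(th,np.round(P,3),j)
    if j is not None: break
s=telemetry.sense()
bot.line_to(s["ee_pos"]-SH*.10+np.array([0,0,.03]),v=.2)
bot.reach(P,Q); bot.wait(.3)
s=telemetry.sense(); p=cams.capture("wrist")
M=R.from_quat(s["orientation"]).as_matrix()
np.savez("w.npz",pos=M@T[:3,3]+s["ee_pos"],att=R.from_matrix(M@T[:3,:3]).as_quat(),fov=p["fov_y"],cx=p["cx"],cy=p["cy"])
cv2.imwrite("pics/w5.png",p["image"][:,:,::-1]); print(s["t"])
E
```

```text
30 [ 0.37  -0.096  0.311] [-1.04609834 -0.71722537  2.23267586  0.50829526  1.4990242  -2.90391355]
17.7667
```

View pics/w5.png

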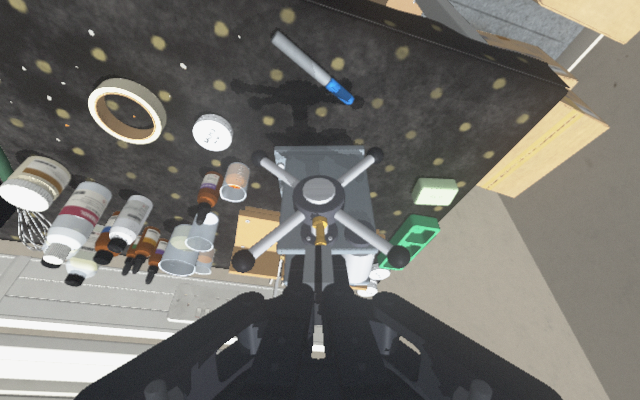

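The image is upside down. The balls are at (243,260) for ball3, (398,259) for ball0, (262,160) for ball2 and (376,155) for ball1. All the bystanders are standing where they were.

```bash
python3 - <<'E'
from h import *
w=np.load("w.npz"); c=dict(position=w["pos"],attitude=w["att"],fov_y=float(w["fov"]),cx=float(w["cx"]),cy=float(w["cy"]))
m=np.array([[398,259],[376,155],[262,160],[243,260]],float)
p,r=fit(c,m,(0,1,2,3),x0=(.47,-.066,.28,0.)); print(p[:2],np.degrees(p[2:]),r)
print(np.round(proj(c,pts(*W,YAW,0)),1), np.round(proj(c,pts(*W,YAW,.05)),1))
i=cv2.imread("pics/w5.png")
cv2.imwrite("pics/w6.png",cv2.resize(i[140:280,225:415],None,fx=4,fy=4,interpolation=cv2.INTER_CUBIC))
E
```

```text
[ 0.47263735 -0.06377533] [18.21453815  0.14395138] [-0.4 -1.1  0.8  0.8 -0.1 -0.8  0.   1.1]
[[395.6 258.3]
 [375.6 156.2]
 [260.1 156.3]
 [240.  258.4]
 [317.7 249.1]] [[398.6 254.8]
 [372.2 154.3]
 [256.8 158.2]
 [243.3 261.7]
 [321.  249. ]]
```

View pics/w6.png

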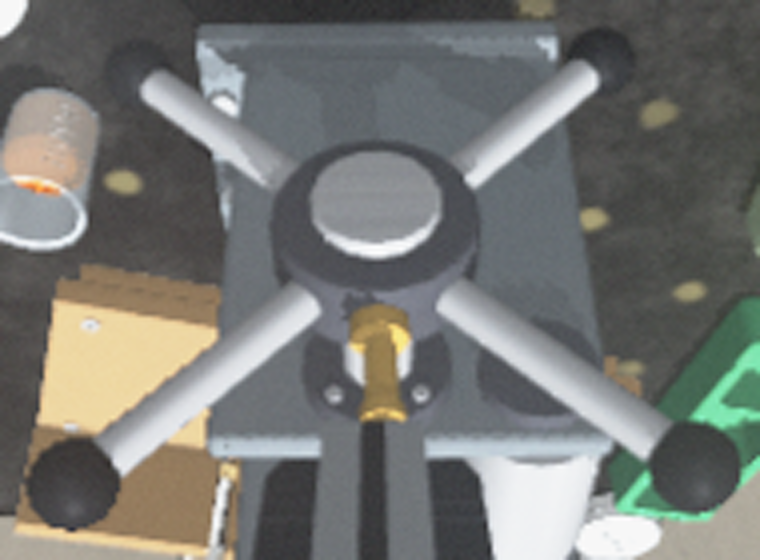

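```bash
python3 - <<'E'
from h import *
w=np.load("w.npz"); c=dict(position=w["pos"],attitude=w["att"],fov_y=float(w["fov"]),cx=float(w["cx"]),cy=float(w["cy"]))
m=np.array([[696,467],[602,60],[135,69],[74,483]])/4+[225,140]
p,r=fit(c,m,(0,1,2,3),x0=(.47,-.066,.28,0.)); print(p[:2],np.degrees(p[2:]),r)
# hub plane-free: scene view, same ball pixels as seen in a4
a=cams.capture("scene"); ms=np.array([[67,132],[396,421],[386,143],[226,160]])/6+[255,155]
p2,r2=fit(a,ms,(0,2,3,'s'),c,m,(0,1,2,3),x0=(.47,-.066,.28,0.)); print(p2[:2],np.degrees(p2[2:]),r2)
E
```

```text
[ 0.47069594 -0.06455982] [16.15741298  1.65423276] [-0.  -0.4 -0.7  0.2  0.7  0.2  0.  -0.4]
[ 0.47083212 -0.06491889] [16.4809899   1.53216696] [-0.7 -0.4 -1.1  0.  -1.  -0.1 -0.8 -0.7 -0.5 -0.4 -0.8  0.1  0.6  0.4
 -0.4 -0.3]
```

Both views agree that the stem is 1.6° short. I'll nudge it that much, lift away and re-measure.

```bash
python3 - <<'E'
from h import *
Q=quat(); r=np.radians
s=telemetry.sense(); P,Qw=s["ee_pos"],s["orientation"]
up=push(r(38),.08)+np.array([0,0,.10])-SH*.10
bot.reach(up+np.array([0,0,.03]),Q)
bot.line_to(push(r(40),.08)+np.array([0,0,.09]),v=.2)
bot.line_to(push(r(41),.08)+np.array([0,0,.006]),v=.12,stop_force=10)
bot.line_to(push(r(46.2),.08),v=.03,stop_force=15)
e=telemetry.sense()["ee_pos"]; bot.line_to(e+np.array([0,0,.10]),v=.12)
bot.line_to(e+np.array([0,0,.13])-SH*.10,v=.2)
bot.reach(P,Qw); bot.wait(.3)
p=cams.capture("wrist"); s=telemetry.sense(); T=p["tool_from_camera"]
M=R.from_quat(s["orientation"]).as_matrix()
np.savez("w2.npz",pos=M@T[:3,3]+s["ee_pos"],att=R.from_matrix(M@T[:3,:3]).as_quat(),fov=p["fov_y"],cx=p["cx"],cy=p["cy"])
cv2.imwrite("pics/w7.png",cv2.resize(p["image"][140:280,225:415,::-1],None,fx=4,fy=4,interpolation=cv2.INTER_CUBIC)); print(s["t"])
E
```

```text
25.4583
```

View pics/w7.png

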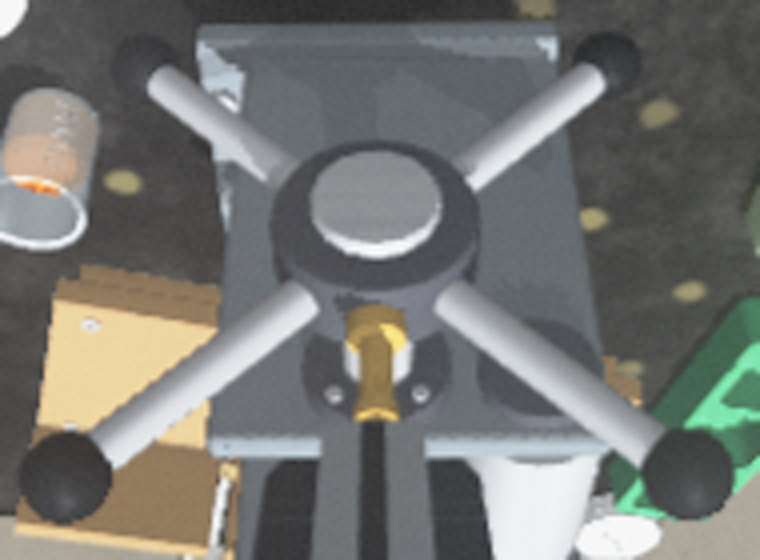

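The balls are now level: (65,477) with (688,474), and (142,66) with (608,63). That puts the stem upright to within about 0.3°, and the hand is clear.

```bash
python3 - <<'E'
from h import *
print(ticket.finish_job())
E
```

```text
the job is handed in; nothing more can be done
None
```

The job is handed in: the grease stem points straight up to within about 0.3° by the last wrist picture, with the wheel at rest, the hand clear of it, and about 25.5 s of the 53 s used. I pushed only the spokes, and nothing standing around had moved when I last saw the whole bench, just before the final 1.6° nudge.

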